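# Couple the test gauge to the ENT unit's air outlet

## Robot

A 6-joint arm with a two-finger parallel gripper is mounted at the origin on the work surface. World frame = base frame: x ahead of the robot, y to its left, z up, the work surface at z = 0. Lengths are in m, angles in rad, forces in N, time in s.
With the tool pointing down it reaches from about 0.35 to 1 m from the base axis. Payload 7.1 kg.
Tool frame: the origin (TCP) lies midway between the tips of the shut fingers; the grasp point (between the pads) lies 19 mm behind it (manip.tcp_to_grasp is the distance from the TCP to the grasp point, in m); x points along the fingers, y is the direction in which the jaws open and shut, and the axes are right-handed (so a half turn about x gives the same grasp; the last joint's range is limited). The gripper opens to 85 mm and grips with 20 to 120 N. Pads are 22 mm wide; open, the fingers measure 114 mm over their backs; the gripper's body (76 mm by 85 mm) begins 54 mm behind the grasp point. The pads swing forward as they close: fully open they stand 13 mm farther back than shut.
Start: joints at [1.205, 0.423, 1.63, -0, 1.089, -0.019], TCP at [0.212, 0.588, 0.231] pointing down, gripper open.
Joint ranges: [-3, 3], [-0.9, 2.11], [0.09, 2.58], [-1.31, 4.45], [0.11, 2.69], [-2.54, 2.54]. Speed limits (rad/s): [2.39, 2.39, 3.01, 3.14, 3.14, 3.14].

## Interface

Orientations are given as a unit quaternion [x, y, z, w].
In Python, from plant import manip, cams, sign_off gives the robot as it stands.
- The arm moves only by the tool servo_tool, never from a script. Its argument "steps" is a list of rows, each a list of 7 numbers: the shift along the tool's x, y, z as a fraction of full scale, then the turn, a rotation vector about the tool's x, y, z as a fraction of full scale, then the opening, from 0 (shut) to 1 (fully open). A call has 1 to 20 rows; each row shifts and turns the pose as measured when the row begins, along the tool's axes as they then stand; what a row does not reach is not made up. Full scale, the value 1, is 25 mm for a shift and 5 degrees for a turn. A row lasts 1/10 s, in which the tool goes at most 50 mm and 8.59 degrees, less where a joint would pass 70% of its speed; a pose out of reach is approached as far as the arm can. A call with a number of a shift or a turn outside -1 to 1 is refused whole. A call with a gripper value outside its range is refused whole. The fingers move at their own pace and stop on an object; "force" is the grip in N (left out, the last holds). Time passes only in rows, so rows that do not move let the fingers close. It gives the time, the measured TCP pose, the force and the opening at its end, in the units of the state.
- manip.sense(): the state, without advancing time (a new reading comes with each control period).
- cams.snapshot(name): name is "side" or "top" or "wrist"; returns (picture, depth): 384x512x3 uint8, red, green, blue; 384x512 float32, m along the optical axis (not along the pixel's ray), 0 where there is no reading.
- cams.calibration(name): a dict with "fx", "fy", "cx", "cy" (pixels), "rvec" (rotation vector, rad) and "tvec" (3), from world to camera coordinates, as OpenCV has them. Camera axes: x right, y down, z forward; pixel columns grow to the right and rows downward; lengths in m; the calibration is good to about 2 mm. A picture is of the moment at which its call begins: read the wrist's pose just before it. calibration takes no time and is no camera call; for the wrist camera it gives the pose at the moment of the call.
- sign_off(): hands the job in, once; it reports no verdict.
The state is a dict: "t": time; "q": joint angles; "qd": joint speeds; "effort": joint torques, N m; "ee_pos": TCP position; "eef_rot": TCP orientation; "contact_force": force on the tool from outside, world axes, zero at the start; "moment": the same for the moment, N m; "grip_width": finger opening in m.
Only numpy, scipy, OpenCV 4.12 (cv2) and the standard library are available. Lean on these libraries where they do the work, as an engineer would, in place of code of your own. Each camera call takes 0.05 s, during which the arm holds its last target.

## Task

Fit the small dial test gauge to the compressed-air outlet that stands on the counter: draw the outlet's knurled sleeve back (down) until it stays back by itself, then lift the gauge out of its rack, guide its plug straight into the outlet's mouth and press it home with gentle, steady pressure until the sleeve springs forward and locks it in. Feel your way in and do not force it; leave the hose tail in the rack and everything else on the counter undisturbed.

Things in the scene. Friction and masses are not known exactly. Their poses are not given: they have to be found in the camera images.
- coupler: Foot of the compressed-air outlet: round steel flange 68 mm across, 8 mm high, fixed to the counter; origin on the counter at its centre, z up. The outlet, a ball-lock quick coupler, stands upright in a rubber-seated floating mount on it and can stand up to 5 mm off the foot's centre in x and in y (not shown by this pose); about 8 N sideways shifts it and it stays where shifted.
- foot_top (a point): Centre of the foot's top, 8 mm above the counter. Outlet above the foot, heights over the counter: 28 mm hex to 24 mm, round body 25 mm across to its nose face at 74 mm. The bore is open at the top, 15 mm across with a small lead-in (16.6 mm at the face). A spring valve fills it from 9 mm down when the sleeve is back and gives way before a plug; with the sleeve forward, lock balls stop a plug there.
- sleeve (a joint): Travel of the outlet's knurled sleeve in m: 0 forward (up), 0.008 fully back (down). Sleeve: 34 mm across, 36 to 72 mm over the counter when forward, its lowest 5 mm a flange 40 mm across. Drawing it back takes 5 to 9 N. Let go at the stop, it creeps to about 0.005 and stays, held by the lock balls. When a plug is pressed home the balls drop into its groove and it springs to 0.
- gauge: The dial test gauge, 0.13 to 0.2 kg, standing plug down, dial up. Origin at the centre of the plug's tip, z up along its axis. From the tip: plug 14 mm across, 22 mm long, 0.8 mm chamfer, groove 7 to 13.5 mm up; shoulder 22 mm across (z 22 to 25 mm); 17 mm hex to z 34 mm; then the round case.
- gauge_case (a point): Centre of the gauge's round steel case, 49 mm above the plug's tip: grip it here. 42 mm across, z 36 to 62 mm from the tip, white dial on top. Pressing home takes about 10 N. With the tip 18 to 21 mm below the nose face the sleeve springs forward; at 22 mm the shoulder stands hard on the nose. Let go, the gauge floats up 1 to 2 mm, locked.
- rack: Fixed grey rack block, 56 x 134 mm (x, y), 34 mm high, origin at the centre of its underside. Two holes 17 mm across, 27 mm deep at y = -36 and +36 mm: the gauge stands in one, the hose tail in the other, either way round, shoulders resting on the block's top, so both origins are 12 mm above the counter.
- hose_tail: Steel hose tail, to be left in the rack: the same plug, shoulder and hex as the gauge, but with a thin barbed stem 12 mm across instead of a dial, 65 mm long in all. Origin at the centre of the plug's tip, z up.
- dispenser: Fixed push-button dispenser of blue ear specula, base 150 x 100 mm, 251 mm high, chrome plunger and a clear cup in front. Origin on the counter under its middle, cup towards its -x.
- otoscope: Black otoscope lying on its side, 170 mm long (along its x) and 27 mm thick. Origin on the counter under its middle.
- nasal_speculum: Steel nasal speculum lying flat, 165 mm long (x from -87 to +80 mm), 67 mm wide at the handles, 11 mm high. Origin on the counter.
- vial: Small amber glass vial with an aluminium cap, 23 mm across, 45 mm high, standing upright. Origin at the centre of its underside.

How it is judged:
On the way, in this order (a step that is already met when the one before it is completed fails the run):
1. the sleeve has been drawn back and stays back with the fingers off it (value of joint sleeve above 0.0035 m and contact force between the fingers and coupler below 0.5 N), for 0.2 s.
2. the gauge's plug is in the bore while the sleeve is still back (z of gauge in the frame of coupler below 0.068 m and horizontal distance between gauge and coupler below 0.009 m and value of joint sleeve above 0.003 m), for 0.1 s.
3. the plug is home and the sleeve has sprung forward over it (z of gauge in the frame of coupler below 0.0555 m and value of joint sleeve below 0.0015 m), for 0.1 s.
At the end, for the whole second after the job is handed in: The gauge stands locked in the outlet, at rest: plug tip at least 18.5 mm below the nose face, over the outlet's foot (within 9 mm of its centre, the mount's float and clearance) and within 4.5 degrees of upright, with the sleeve forward (within 1.5 mm of its stop) (all of step 3 and horizontal distance between gauge and coupler below 0.009 m and angle between the z axis of gauge and the z axis of coupler, either way round below 0.08 rad and linear speed of gauge below 0.02 m/s); the robot touches nothing.
It fails at once if the gauge is forced: it presses on the outlet with more than 40 N (contact force between gauge and coupler above 40 N).
It fails at once if the hose tail is moved from its place in the rack (by more than 15 mm) (distance of hose_tail from where it was at the start of the episode above 0.015 m).
It fails at once if the vial is pushed away (15 mm) or tipped (distance of vial from where it was at the start of the episode above 0.015 m or angle between vial's own z axis and vertical above 0.3 rad).
It fails at once if the otoscope is moved by more than 15 mm (distance of otoscope from where it was at the start of the episode above 0.015 m).
It fails at once if the nasal speculum is moved by more than 15 mm (distance of nasal_speculum from where it was at the start of the episode above 0.015 m).
It also fails if it takes over 70 s, if anything falls off the work surface, if the arm or the gripper's body presses on something with over 40 N, if the wrist force passes 120 N, or if a joint passes its speed limit or range.

## Working session

There is one attempt and no reset: what is moved stays moved. The work goes in short steps, Python scripts to look and compute and a tool call to move; the robot and the scene stay as the last step left them, time stands still between calls to the robot, and variables do not carry over. Pictures are saved under pics/ and viewed, and the job is handed in when it is done.

Besides the shell and the picture viewer there is one more tool, called after "Emit:" as name(argument=value, ...), one argument or row to a line, values as JSON. servo_tool: Moves the arm, as the interface text tells. Its arguments: {"type":"object","properties":{"steps":{"type":"array"},"force":{"type":"number"}},"required":["steps"]}

```bash
mkdir -p pics; ls
cat > h.py <<'E'
import numpy as np,cv2
from plant import manip,cams,sign_off
def snap(n,f):
    p,d=cams.snapshot(n); cv2.imwrite(f'pics/{f}.png',p[:,:,::-1]); np.save(f'pics/{f}.npy',d); return p,d
def cal(n):
    c=cams.calibration(n);R=cv2.Rodrigues(np.array(c['rvec'],float))[0];return c,R,np.array(c['tvec'],float).ravel()
def unp(n,u,v,d,C=None):
    c,R,t=C or cal(n)
    u,v,d=map(lambda a:np.asarray(a,float),(u,v,d))
    P=np.stack([(u-c['cx'])/c['fx']*d,(v-c['cy'])/c['fy']*d,d],-1)
    return (P-t)@R
def ray(n,u,v,z,C=None):
    c,R,t=C or cal(n)
    o=-R.T@t; w=R.T@np.array([(u-c['cx'])/c['fx'],(v-c['cy'])/c['fy'],1.])
    return o+w*(z-o[2])/w[2]
def proj(n,P,C=None):
    c,R,t=C or cal(n); q=R@np.array(P)+t
    return c['fx']*q[0]/q[2]+c['cx'],c['fy']*q[1]/q[2]+c['cy']
E
python3 - <<'E'
from h import *
print(manip.sense()); print(manip.tcp_to_grasp)
for n in('top','side','wrist'): snap(n,n+'0'); c,R,t=cal(n); print(n,c['fx'],-R.T@t,R[2])
E
```

```text
pics
{'t': 0.0, 'q': array([ 1.20498066e+00,  4.23813456e-01,  1.63068047e+00, -2.39293047e-05,
        1.08857910e+00, -1.90074344e-02]), 'qd': array([ 0.00046122,  0.00165353, -0.00060263,  0.00100107, -0.00122194,
       -0.00086717]), 'effort': array([ 1.87125552e-03, -5.57382274e+01, -2.81736445e+01,  8.17164346e-05,
        7.35042704e-03, -3.38740385e-06]), 'ee_pos': array([0.21223189, 0.58729687, 0.23056652]), 'eef_rot': array([ 0.12148259,  0.69659562, -0.12251293,  0.69641016]), 'contact_force': array([-0.15464787, -0.07744977,  0.71779731]), 'moment': array([0.02067343, 0.01556719, 0.01330864]), 'grip_width': 0.08543279063005003}
0.0187
top 424.7817017774778 [0.50468759 0.10283336 1.07416405] [ 0.06531218 -0.02836328 -0.9974617 ]
side 402.652659817731 [ 0.34164194 -0.51483379  0.58006972] [ 0.30435288  0.7290183  -0.61310818]
wrist 284.42837101008246 [0.13241485 0.61629703 0.37294011] [ 0.30728694 -0.11129896 -0.94508586]
```

View pics/top0.png

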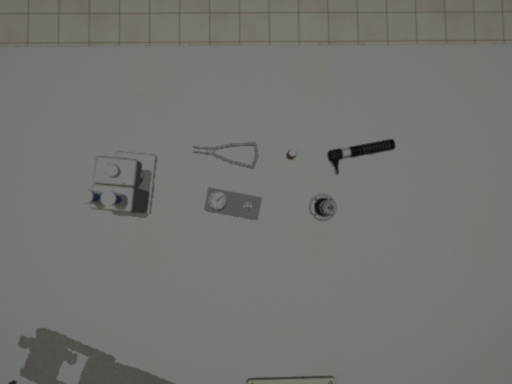

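View pics/side0.png

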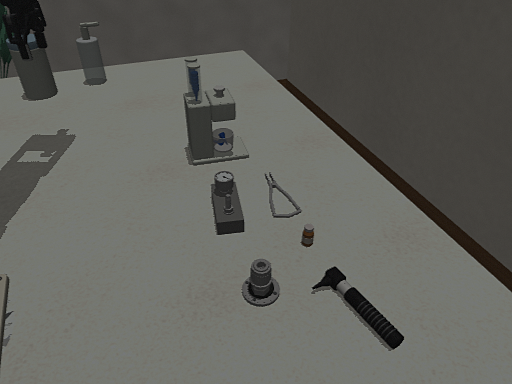

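View pics/wrist0.png

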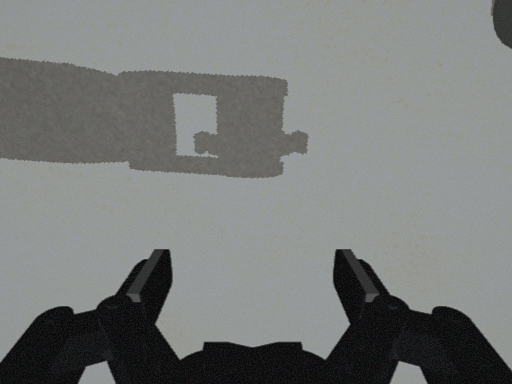

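The top view shows the gauge at about (218,201), the hose tail at (248,206), the outlet at (323,207), the vial at (292,154), and the speculum and otoscope further ahead of the robot. Next I'll enlarge crops and take depth measurements.

Run:
```python
from h import *
a=cv2.imread('pics/top0.png')[130:230,180:350]; b=cv2.imread('pics/side0.png')[150:320,190:340]
a=cv2.resize(a,None,fx=4.5,fy=4.5,interpolation=cv2.INTER_CUBIC)
cv2.imwrite('pics/topc.png',np.clip(a*1.6,0,255)); b=cv2.resize(b,None,fx=3.5,fy=3.5,interpolation=cv2.INTER_CUBIC); cv2.imwrite('pics/sidec.png',np.clip(b*1.6,0,255))
d=np.load('pics/top0.npy')
v,u=np.mgrid[0:384,0:512]
P=unp('top',u,v,d)
np.save('pics/P0.npy',P)
np.set_printoptions(precision=4,suppress=True)
# table z check
print(P[250,300],P[280,400])
# heights: blobs
for nm,(u0,u1,v0,v1),(z0,z1) in [('gauge',(200,235,185,220),(.060,.09)),('rack',(195,270,180,225),(.028,.042)),('tail',(238,258,196,216),(.062,.09)),('nose',(305,345,190,225),(.066,.085)),('foot',(305,345,190,225),(.004,.013)),('coupall',(305,345,190,225),(.004,.085))]:
    Q=P[v0:v1,u0:u1].reshape(-1,3); m=(Q[:,2]>z0)&(Q[:,2]<z1); Q=Q[m]
    r=cv2.minEnclosingCircle(Q[:,:2].astype(np.float32))
    print(nm,len(Q),Q.mean(0) if len(Q) else '', r, np.median(Q[:,2]) if len(Q) else '')
    if nm=='rack': print(cv2.minAreaRect(Q[:,:2].astype(np.float32)*1000))
```

```text
[ 0.4179 -0.0321 -0.0026] [ 0.3381 -0.283  -0.    ]
gauge 247 [0.5447 0.1709 0.0723] ((0.5445282459259033, 0.17111684381961823), 0.02081315778195858) 0.07211512806560114
rack 958 [0.5361 0.127  0.0339] ((0.5381332635879517, 0.1353454440832138), 0.07158298045396805) 0.03385260615277605
((538.0488891601562, 135.36502075195312), (133.89373779296875, 56.00855255126953), 78.4156723022461)
tail 19 [0.5297 0.1001 0.0744] ((0.5293227434158325, 0.10010185837745667), 0.005340691655874252) 0.07529789966467387
nose 133 [ 0.523  -0.0946  0.0726] ((0.5234246850013733, -0.0949913039803505), 0.017104970291256905) 0.07264610380883493
foot 337 [ 0.5268 -0.0844  0.0083] ((0.5277819633483887, -0.09871359169483185), 0.059298496693372726) 0.008301799969961887
coupall 586 [ 0.5254 -0.087   0.0302] ((0.5277819633483887, -0.09871359169483185), 0.059298496693372726) 0.011336808271775776[ WARN:0@0.537] global loadsave.cpp:1063 imwrite_ Unsupported depth image for selected encoder is fallbacked to CV_8U.
```

```bash
sleep 4
```

```text
(no output)
```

View pics/topc.png

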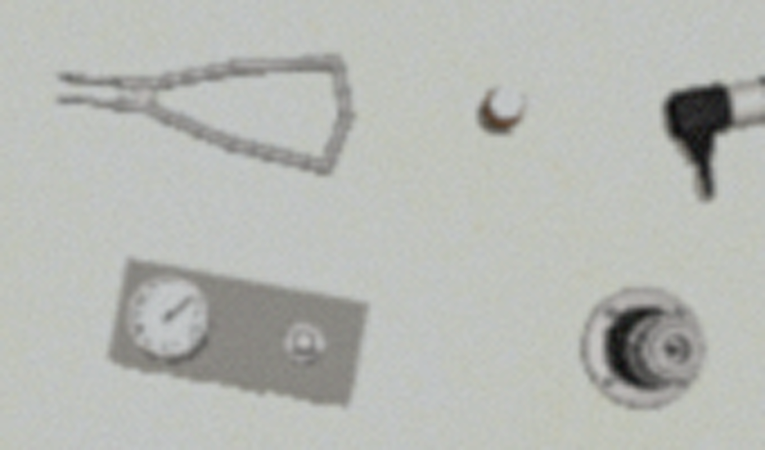

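View pics/sidec.png

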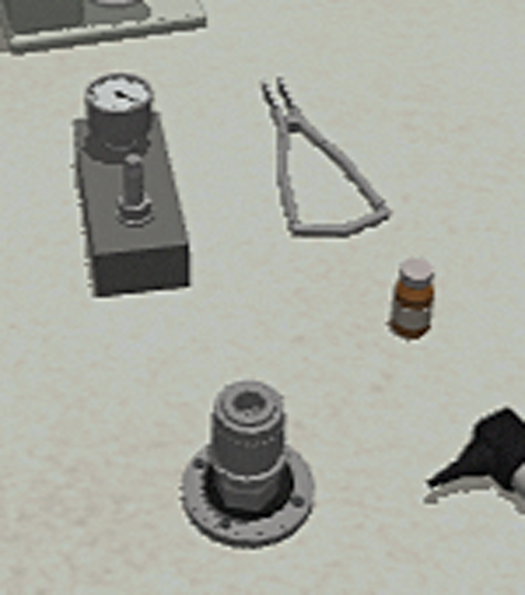

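```bash
cat >> h.py <<'E'
from scipy.spatial.transform import Rotation as Ro
np.set_printoptions(precision=4,suppress=True)
def plan(pos,yaw=None):
    s=manip.sense(); R=Ro.from_quat(s['eef_rot']); M=R.as_matrix()
    print('tcp',s['ee_pos'],'t',s['t'],'F',s['contact_force'],'grip',s['grip_width'])
    print('x',M[:,0],'y',M[:,1],'z',M[:,2],'yawy',np.degrees(np.arctan2(M[1,1],M[0,1])),'q',s['q'])
    d=M.T@(np.array(pos)-s['ee_pos']); print('shift rows(25mm units)',d/.025)
    if yaw is not None:
        y=np.array([np.cos(yaw),np.sin(yaw),0]);x=np.array([0,0,-1.]);T=np.stack([x,y,np.cross(x,y)],1)
        rv=(R.inv()*Ro.from_matrix(T)).as_rotvec(); print('turn(5deg units)',np.degrees(rv)/5)
E
python3 - <<'E'
from h import *
plan([.5232,-.0948,.12],np.radians(180))
P=np.load('pics/P0.npy')
for nm,(u,v) in dict(disp_base=(155,180),vial=(292,154),spec=(237,165),oto=(337,172)).items(): print(nm,P[v,u])
Q=P[180:235,300:350].reshape(-1,3)
for lo,hi in [(.069,.085),(.06,.069)]:
    m=(Q[:,2]>lo)&(Q[:,2]<hi);print(lo,m.sum(),Q[m].min(0),Q[m].max(0))
E
```

```text
tcp [0.2123 0.5874 0.2307] t 0.15 F [ 0.7408 -1.1202  0.5521] grip 0.08537470812922757
x [-0.0005 -0.0011 -1.    ] y [ 0.3399  0.9405 -0.0012] z [ 0.9405 -0.3399 -0.    ] yawy 70.12852177888692 q [ 1.205   0.4237  1.6305  0.      1.0886 -0.019 ]
shift rows(25mm units) [  4.4538 -21.43    20.9731]
turn(5deg units) [-21.9743  -0.0138   0.0091]
disp_base [0.6003 0.3305 0.0013]
vial [ 0.6556 -0.0123  0.0431]
spec [0.6352 0.1236 0.003 ]
oto [ 0.6125 -0.128   0.015 ]
0.069 123 [ 0.5071 -0.1112  0.0692] [ 0.538  -0.079   0.0781]
0.06 45 [ 0.5071 -0.1113  0.0601] [ 0.5407 -0.0769  0.0685]
```

Emit:
servo_tool(
  steps=[
    [0,0,0,1,0,0,1],
    [0,0,0,1,0,0,1],
    [0,0,0,1,0,0,1],
    [0,0,0,1,0,0,1],
    [0,0,0,1,0,0,1],
    [0,0,0,1,0,0,1],
    [0,0,0,1,0,0,1],
    [0,0,0,1,0,0,1],
    [0,0,0,1,0,0,1],
    [0,0,0,1,0,0,1],
    [0,0,0,1,0,0,1],
    [0,0,0,1,0,0,1],
    [0,0,0,1,0,0,1],
    [0,0,0,1,0,0,1],
    [0,0,0,1,0,0,1],
    [0,0,0,1,0,0,1],
  ],
)

```text
t: 1.75
ee_pos: [0.2108, 0.5837, 0.225]
eef_rot: [-0.55, -0.437, 0.558, -0.442]
contact_force: [1.0, 0.5, 0.1]
grip_width: 0.0852
```

Run:
```python
from h import *
plan([.5232,-.0948,.16],np.radians(-11.6))
```

```text
tcp [0.2108 0.5837 0.225 ] t 1.75 F [0.9883 0.521  0.1033] grip 0.08519938092587868
x [-0.0045 -0.0117 -0.9999] y [ 0.9738 -0.2273 -0.0017] z [-0.2273 -0.9737  0.0124] yawy -13.14045402897773 q [ 1.205   0.4292  1.6364 -0.      1.0885  1.4343]
shift rows(25mm units) [ 2.8599 18.3418 23.5551]
turn(5deg units) [-0.308   0.1421  0.0215]
```

Emit:
servo_tool(
  steps=[
    [0,0.7,0.9,0,0,0,1],
    [0,0.8,1,0,0,0,1],
    [0,0.8,1,0,0,0,1],
    [0,0.8,1,0,0,0,1],
    [0,0.8,1,0,0,0,1],
    [0,0.8,1,0,0,0,1],
    [0,0.8,1,0,0,0,1],
    [0,0.8,1,0,0,0,1],
    [0,0.8,1,0,0,0,1],
    [0,0.8,1,0,0,0,1],
    [0,0.8,1,0,0,0,1],
    [0,0.8,1,0,0,0,1],
    [0,0.8,1,0,0,0,1],
    [0,0.8,1,0,0,0,1],
    [0,0.8,1,0,0,0,1],
    [0,0.8,1,0,0,0,1],
    [0,0.8,1,0,0,0,1],
    [0,0.8,1,0,0,0,1],
    [0,0,0,0,0,0,1],
  ],
)

```text
t: 3.65
ee_pos: [0.4633, 0.0456, 0.2278]
eef_rot: [-0.549, -0.437, 0.558, -0.442]
contact_force: [0.3, 0.4, -0.4]
grip_width: 0.0851
```

Run:
```python
from h import *
plan([.5232,-.0948,.16],np.radians(-11.6))
```

```text
tcp [0.4633 0.0456 0.2278] t 3.65 F [ 0.2681  0.4195 -0.3631] grip 0.0851002170563253
x [-0.0052 -0.0136 -0.9999] y [ 0.9741 -0.2263 -0.002 ] z [-0.2262 -0.974   0.0145] yawy -13.077974749066582 q [ 0.081   0.1953  1.9706 -0.0158  0.982   0.3181]
shift rows(25mm units) [2.7759 3.6093 4.8873]
turn(5deg units) [-0.2954  0.1653  0.0246]
```

Emit:
servo_tool(
  steps=[
    [0,0.72,0.98,-0.3,0.17,0,1],
    [0,0.72,1,0,0,0,1],
    [0,0.72,1,0,0,0,1],
    [0,0.72,1,0,0,0,1],
    [0,0.72,1,0,0,0,1],
    [0,0,0,0,0,0,1],
  ],
)

```text
t: 4.25
ee_pos: [0.5264, -0.0975, 0.2266]
eef_rot: [-0.547, -0.449, 0.548, -0.446]
contact_force: [-0.9, 0.4, 0.2]
grip_width: 0.0854
```

Run:
```python
from h import *
plan([.5232,-.0948,.16],np.radians(-11.6))
C=cal('wrist'); p,d=snap('wrist','w1'); print('nose exp',proj('wrist',[.5232,-.0948,.074],C))
```

```text
tcp [ 0.5264 -0.0975  0.2266] t 4.25 F [-0.8567  0.4226  0.1874] grip 0.08543899765152842
x [-0.0043  0.0031 -1.    ] y [ 0.98   -0.1989 -0.0049] z [-0.1989 -0.98   -0.0022] yawy -11.471152932195972 q [-0.2066  0.3002  1.8292  0.0025  1.0172 -0.0077]
shift rows(25mm units) [ 2.6668 -0.1325 -0.0747]
turn(5deg units) [ 0.0257 -0.0248  0.0558]
nose exp (np.float64(249.9180015116979), np.float64(175.58907150459135))
```

View pics/w1.png

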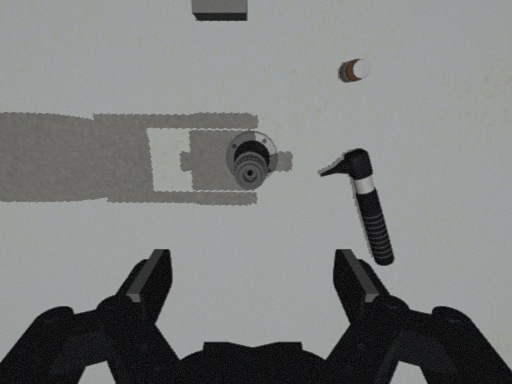

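Run:
```python
from h import *
p=cv2.imread('pics/w1.png');c=cv2.resize(p[120:200,210:290],None,fx=7,fy=7,interpolation=cv2.INTER_CUBIC);cv2.imwrite('pics/w1c.png',cv2.convertScaleAbs(c,alpha=1.6))
C=cal('wrist')
d=np.load('pics/w1.npy');v,u=np.mgrid[0:384,0:512];P=unp('wrist',u,v,d,C);Q=P[140:195,225:275].reshape(-1,3)
m=(Q[:,2]>.069)&(Q[:,2]<.08);q=Q[m];print(len(q),q.mean(0),np.median(q[:,2]),cv2.minEnclosingCircle(q[:,:2].astype(np.float32)))
print(ray('wrist',250,173,.074,C))
```

```text
585 [ 0.522  -0.0925  0.072 ] 0.0719161972124316 ((0.5217387080192566, -0.0932874083518982), 0.01695237308740616)
[ 0.5226 -0.0904  0.074 ]
```

View pics/w1c.png

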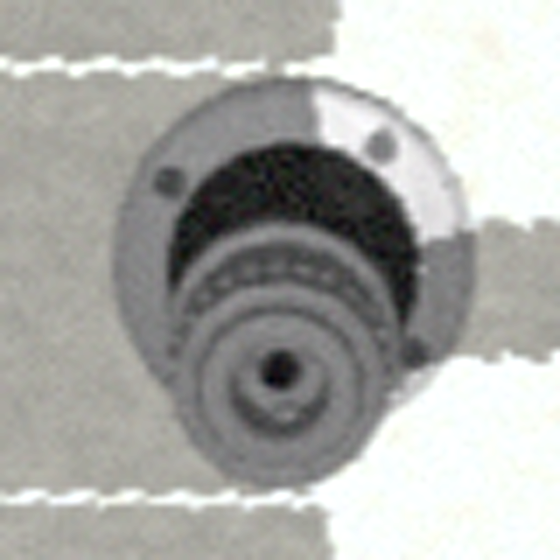

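Emit:
servo_tool(
  steps=[
    [0.5,-0.18,-0.11,0,0,0.06,1],
    [1,0,0,0,0,0,1],
    [1,0,0,0,0,0,1],
    [1,0,0,0,0,0,1],
    [0,0,0,0,0,0,1],
  ],
)

```text
t: 4.8
ee_pos: [0.5184, -0.0859, 0.1369]
eef_rot: [0.548, 0.45, -0.546, 0.446]
contact_force: [0.0, -0.1, 0.2]
grip_width: 0.0855
```

Run:
```python
from h import *
plan([.5225,-.094,.048],np.radians(-11.6))
C=cal('wrist'); p,d=snap('wrist','w2'); print('nose exp',proj('wrist',[.5225,-.094,.074],C))
v,u=np.mgrid[0:384,0:512];P=unp('wrist',u,v,d,C);Q=P[:,200:300].reshape(-1,3)
m=(Q[:,2]>.069)&(Q[:,2]<.08)&(abs(Q[:,1]+.094)<.03);q=Q[m];print(len(q),q.mean(0),np.median(q[:,2]),cv2.minEnclosingCircle(q[:,:2].astype(np.float32)))
```

```text
tcp [ 0.5184 -0.0859  0.1369] t 4.8 F [ 0.     -0.1496  0.1576] grip 0.08547800258339183
x [-0.0017  0.0049 -1.    ] y [ 0.9805 -0.1963 -0.0027] z [-0.1963 -0.9805 -0.0045] yawy -11.322281452766225 q [-0.1895  0.4156  1.9134  0.0062  0.8152  0.0039]
shift rows(25mm units) [3.5521 0.2327 0.3012]
turn(5deg units) [ 0.0555 -0.0514  0.0308]
nose exp (np.float64(260.1093579691007), np.float64(217.60766942711632))
1067 [ 0.5232 -0.0935  0.0723] 0.07213575850622513 ((0.5229726433753967, -0.09454353153705597), 0.017018361017107964)
```

View pics/w2.png

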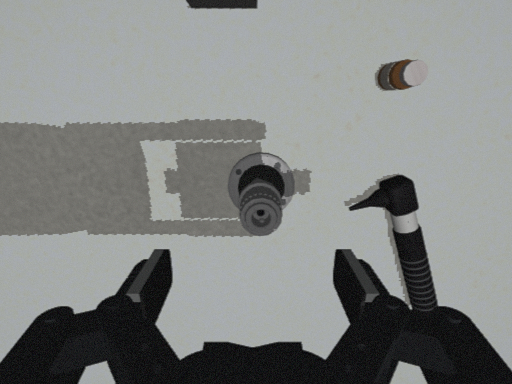

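Emit:
servo_tool(
  steps=[
    [0.5,0.24,0.31,0,-0.05,0.03,1],
    [0.8,0,0,0,0,0,1],
    [0.8,0,0,0,0,0,1],
    [0.4,0,0,0,0,0,1],
    [0,0,0,0,0,0,1],
    [0,0,0,0,0,0,1],
  ],
)

```text
t: 5.45
ee_pos: [0.5297, -0.0957, 0.0786]
eef_rot: [0.549, 0.445, -0.544, 0.453]
contact_force: [-0.6, 0.0, -0.4]
grip_width: 0.0853
```

Run:
```python
from h import *
plan([.5230,-.0943,.046],np.radians(-11.6))
```

```text
tcp [ 0.5297 -0.0957  0.0786] t 5.45 F [-0.6478  0.0472 -0.4027] grip 0.08530051129703922
x [ 0.0131 -0.0033 -0.9999] y [ 0.9809 -0.1942  0.0135] z [-0.1942 -0.981   0.0007] yawy -11.196349027687075 q [-0.2006  0.5224  1.9192 -0.001   0.6865 -0.0043]
shift rows(25mm units) [ 1.3012 -0.2906 -0.0055]
turn(5deg units) [ 0.0807  0.0078 -0.1548]
```

Emit:
servo_tool(
  steps=[
    [0.3,-0.25,0,0.05,0,-0.12,1],
    [0.3,0,0,0,0,0,1],
    [0.3,0,0,0,0,0,1],
    [0,0,0,0,0,0,1],
  ],
)

```text
t: 5.85
ee_pos: [0.5247, -0.0949, 0.0565]
eef_rot: [0.549, 0.446, -0.546, 0.449]
contact_force: [0.3, 0.5, 0.2]
grip_width: 0.0853
```

Run:
```python
from h import *
plan([.5230,-.0943,.046],np.radians(-11.6))
```

```text
tcp [ 0.5247 -0.0949  0.0565] t 5.85 F [0.28   0.4726 0.2217] grip 0.08529852532514026
x [ 0.0059 -0.0019 -1.    ] y [ 0.98   -0.1989  0.0061] z [-0.1989 -0.98    0.0007] yawy -11.474640549209191 q [-0.2008  0.5586  1.9307 -0.0012  0.6461  0.0005]
shift rows(25mm units) [ 0.4195 -0.0718 -0.0092]
turn(5deg units) [ 0.025   0.0084 -0.0702]
```

Emit:
servo_tool(
  steps=[
    [0.4,-0.07,0,0,0,-0.06,1],
    [0,0,0,0,0,0,0.6],
    [0,0,0,0,0,0,0.5],
    [0,0,0,0,0,0,0.45],
    [0,0,0,0,0,0,0.4],
    [0,0,0,0,0,0,0.3],
    [0,0,0,0,0,0,0.2],
    [0,0,0,0,0,0,0.1],
    [0,0,0,0,0,0,0],
    [0,0,0,0,0,0,0],
  ],
  force=40,
)

```text
t: 6.85
ee_pos: [0.5232, -0.0946, 0.0457]
eef_rot: [-0.547, -0.447, 0.547, -0.448]
contact_force: [0.2, 0.1, -0.7]
grip_width: 0.0327
```

Run:
```python
from h import *
plan([.5230,-.0943,.046],np.radians(-11.6))
```

```text
tcp [ 0.5232 -0.0946  0.0457] t 6.85 F [ 0.1707  0.0941 -0.6732] grip 0.032655362047691164
x [ 0.0007 -0.0013 -1.    ] y [ 0.9803 -0.1974  0.001 ] z [-0.1974 -0.9803  0.0011] yawy -11.38654523400638 q [-0.2006  0.5784  1.9323 -0.0019  0.63   -0.0003]
shift rows(25mm units) [-0.014  -0.011  -0.0089]
turn(5deg units) [ 0.0427  0.0127 -0.011 ]
```

Gripped at 32.7 mm with no side force. Now drawing the sleeve down in small steps.

Emit:
servo_tool(
  steps=[
    [0.12,0,0,0,0,0,0],
    [0.12,0,0,0,0,0,0],
    [0.12,0,0,0,0,0,0],
    [0,0,0,0,0,0,0],
  ],
)

```text
t: 7.25
ee_pos: [0.5233, -0.0946, 0.0376]
eef_rot: [-0.547, -0.447, 0.547, -0.449]
contact_force: [-2.0, 0.6, 7.0]
grip_width: 0.0327
```

Emit:
servo_tool(
  steps=[
    [0.06,0,0,0,0,0,0],
    [0.06,0,0,0,0,0,0],
    [0,0,0,0,0,0,0],
  ],
)

```text
t: 7.55
ee_pos: [0.5233, -0.0946, 0.0381]
eef_rot: [-0.547, -0.447, 0.547, -0.449]
contact_force: [-1.4, 0.3, 6.3]
grip_width: 0.0328
```

Emit:
servo_tool(
  steps=[
    [0.1,0,0,0,0,0,0],
    [0.1,0,0,0,0,0,0],
    [0.06,0,0,0,0,0,0],
  ],
)

```text
t: 7.85
ee_pos: [0.5248, -0.0946, 0.0375]
eef_rot: [0.548, 0.447, -0.546, 0.449]
contact_force: [-4.3, 0.1, 16.0]
grip_width: 0.0325
```

Emit:
servo_tool(
  steps=[
    [0.05,0,0,0,0,0,0.6],
    [0,0,0,0,0,0,0.8],
    [0,0,0,0,0,0,1],
    [0,0,0,0,0,0,1],
    [0,0,0,0,0,0,1],
    [0,0,0,0,0,0,1],
  ],
)

```text
t: 8.45
ee_pos: [0.5251, -0.0947, 0.0355]
eef_rot: [0.548, 0.446, -0.546, 0.449]
contact_force: [0.8, -0.2, -0.9]
grip_width: 0.0852
```

Run:
```python
from h import *
plan([.5230,-.0943,.046],np.radians(-11.6))
snap('side','s1'); snap('wrist','w3')
b=cv2.imread('pics/s1.png')[230:320,210:310];cv2.imwrite('pics/s1c.png',cv2.convertScaleAbs(cv2.resize(b,None,fx=6,fy=6,interpolation=cv2.INTER_CUBIC),alpha=1.6))
```

```text
tcp [ 0.5251 -0.0947  0.0355] t 8.45 F [ 0.8297 -0.1714 -0.9346] grip 0.08515921013724918
x [ 0.0048 -0.0016 -1.    ] y [ 0.98   -0.1988  0.005 ] z [-0.1988 -0.98    0.0006] yawy -11.4644440054608 q [-0.2005  0.5975  1.932  -0.001   0.607   0.0005]
shift rows(25mm units) [-0.4191 -0.0854  0.0004]
turn(5deg units) [ 0.0271  0.0065 -0.0577]
```

View pics/s1c.png

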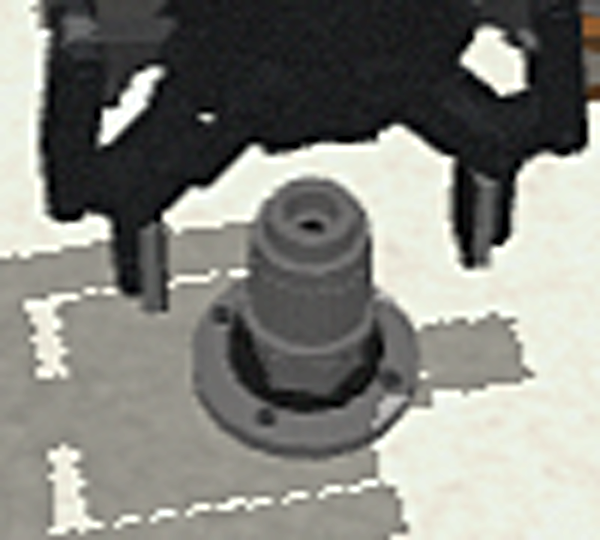

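View pics/w3.png

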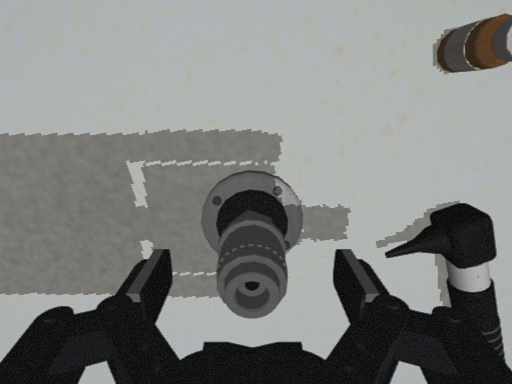

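Emit:
servo_tool(
  steps=[
    [-0.5,0,0,0,0,0,1],
    [-1,0,0,0,0,0,1],
    [-1,0,0,0,0,0,1],
    [-1,0,0,0,0,0,1],
    [-0.5,0,0,0,0,0,1],
    [0,0,0,0,0,0,1],
    [0,0,0,0,0,0,1],
  ],
)

```text
t: 9.25
ee_pos: [0.5243, -0.0944, 0.142]
eef_rot: [0.548, 0.446, -0.546, 0.449]
contact_force: [-0.1, -0.1, -0.1]
grip_width: 0.0855
```

Run:
```python
from h import *
plan([.5446,.171,.15],np.radians(-11.6))
C=cal('wrist'); p,d=snap('wrist','w4'); print('nose exp',proj('wrist',[.5238,-.0946,.074],C))
v,u=np.mgrid[0:384,0:512];P=unp('wrist',u,v,d,C);Q=P[:,200:320].reshape(-1,3)
for lo,hi in((.069,.08),(.059,.0688)):
  m=(Q[:,2]>lo)&(Q[:,2]<hi)&(abs(Q[:,1]+.094)<.03);q=Q[m];print(len(q),q.mean(0),np.median(q[:,2]),cv2.minEnclosingCircle(q[:,:2].astype(np.float32)))
q=proj('wrist',[.5238,-.0946,.074],C);x,y=int(q[0]),int(q[1]);print(x,y)
cv2.imwrite('pics/w4c.png',cv2.convertScaleAbs(cv2.resize(p[y-35:y+35,x-35:x+35,::-1],None,fx=8,fy=8,interpolation=cv2.INTER_CUBIC),alpha=1.6))
```

```text
tcp [ 0.5243 -0.0944  0.142 ] t 9.25 F [-0.1428 -0.1019 -0.1496] grip 0.08554293997456361
x [ 0.005  -0.0015 -1.    ] y [ 0.98   -0.1988  0.0052] z [-0.1988 -0.98    0.0005] yawy -11.464636640436682 q [-0.2003  0.4136  1.9001 -0.0007  0.8228  0.0003]
shift rows(25mm units) [ -0.333   -1.3124 -10.5672]
turn(5deg units) [ 0.0271  0.0059 -0.0594]
nose exp (np.float64(251.79654422402297), np.float64(206.61272801003417))
539 [ 0.5245 -0.0941  0.0731] 0.07339157228636005 ((0.5244237780570984, -0.09465637803077698), 0.012840572744607925)
750 [ 0.5252 -0.0911  0.0652] 0.06560960843766776 ((0.5243735313415527, -0.09470386803150177), 0.017781833186745644)
251 206
```

View pics/w4c.png

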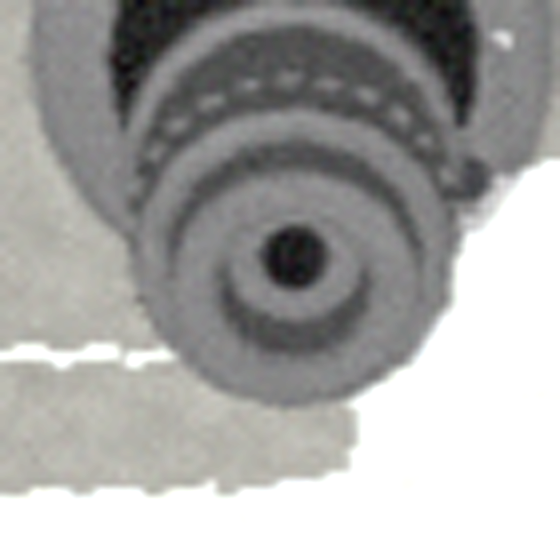

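Emit:
servo_tool(
  steps=[
    [0,-0.12,-1,0,0,-0.05,1],
    [0,-0.12,-1,0,0,0,1],
    [0,-0.12,-1,0,0,0,1],
    [0,-0.12,-1,0,0,0,1],
    [0,-0.12,-1,0,0,0,1],
    [0,-0.12,-1,0,0,0,1],
    [0,-0.12,-1,0,0,0,1],
    [0,-0.12,-1,0,0,0,1],
    [0,-0.12,-1,0,0,0,1],
    [0,-0.12,-0.9,0,0,0,1],
    [0,0,0,0,0,0,1],
    [0,0,0,0,0,0,1],
  ],
)

```text
t: 10.5
ee_pos: [0.536, 0.162, 0.1248]
eef_rot: [-0.54, -0.452, 0.556, -0.442]
contact_force: [0.3, -0.1, 0.7]
grip_width: 0.0851
```

Run:
```python
from h import *
plan([.5446,.171,.10],np.radians(-11.6))
C=cal('wrist'); p,d=snap('wrist','w5'); print('dial exp',proj('wrist',[.5446,.171,.074],C))
v,u=np.mgrid[0:384,0:512];P=unp('wrist',u,v,d,C);Q=P[:,150:360].reshape(-1,3)
m=(Q[:,2]>.066)&(Q[:,2]<.08)&(np.hypot(Q[:,1]-.171,Q[:,0]-.5446)<.028);q=Q[m];print(len(q),q.mean(0),np.median(q[:,2]),cv2.minEnclosingCircle(q[:,:2].astype(np.float32)))
```

```text
tcp [0.536  0.162  0.1248] t 10.5 F [ 0.3328 -0.0903  0.7361] grip 0.08513435550214479
x [-0.0265 -0.004  -0.9996] y [ 0.9793 -0.2008 -0.0251] z [-0.2006 -0.9796  0.0092] yawy -11.585621817941755 q [0.2704 0.4854 1.8273 0.0043 0.8554 0.4697]
shift rows(25mm units) [ 0.9797  0.2883 -0.4321]
turn(5deg units) [0.0042 0.1055 0.288 ]
dial exp (np.float64(263.7395877974188), np.float64(201.1985368716937))
2545 [0.5446 0.1719 0.072 ] 0.07178250407612084 ((0.544394850730896, 0.17122282087802887), 0.021399827674031258)
```

View pics/w5.png

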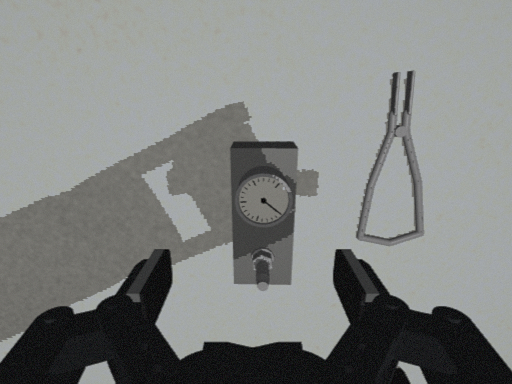

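Emit:
servo_tool(
  steps=[
    [0,0.25,-0.4,0,0.1,0.28,1],
    [0,0,0,0,0,0,1],
    [0,0,0,0,0,0,1],
  ],
)

```text
t: 10.85
ee_pos: [0.5444, 0.1686, 0.1236]
eef_rot: [-0.548, -0.446, 0.549, -0.446]
contact_force: [0.9, -0.1, -0.3]
grip_width: 0.0852
```

Run:
```python
from h import *
plan([.5444,.1712,.041],np.radians(-11.6))
```

```text
tcp [0.5444 0.1686 0.1236] t 10.85 F [ 0.95   -0.1413 -0.2581] grip 0.08516298840419075
x [-0.0002 -0.0006 -1.    ] y [ 0.979  -0.2038 -0.0001] z [-0.2038 -0.979   0.0006] yawy -11.760280260599327 q [ 0.2798  0.4895  1.8231 -0.0007  0.8294  0.4856]
shift rows(25mm units) [ 3.3053 -0.0212 -0.1024]
turn(5deg units) [-0.0321  0.0074  0.0006]
```

Emit:
servo_tool(
  steps=[
    [0.5,-0.02,-0.1,0,0,0,1],
    [0.7,0,0,0,0,0,1],
    [0.7,0,0,0,0,0,1],
    [0.5,0,0,0,0,0,1],
    [0.3,0,0,0,0,0,1],
    [0,0,0,0,0,0,1],
    [0,0,0,0,0,0,1],
  ],
)

```text
t: 11.55
ee_pos: [0.5446, 0.17, 0.0515]
eef_rot: [-0.549, -0.445, 0.549, -0.446]
contact_force: [-0.1, 0.5, 0.8]
grip_width: 0.0854
```

Run:
```python
from h import *
plan([.5444,.1712,.041],np.radians(-11.6))
```

```text
tcp [0.5446 0.17   0.0515] t 11.55 F [-0.1472  0.5406  0.7524] grip 0.08541817917923512
x [ 0.0003 -0.0005 -1.    ] y [ 0.9785 -0.2062  0.0004] z [-0.2062 -0.9785  0.0004] yawy -11.898568636125365 q [ 0.2821  0.6058  1.8437 -0.0009  0.692   0.4904]
shift rows(25mm units) [ 0.4206 -0.0193 -0.0437]
turn(5deg units) [-0.0597  0.0052 -0.0045]
```

Emit:
servo_tool(
  steps=[
    [0.4,-0.02,-0.05,0,0,0,1],
    [0,0,0,0,0,0,0.7],
    [0,0,0,0,0,0,0.6],
    [0,0,0,0,0,0,0.5],
    [0,0,0,0,0,0,0.4],
    [0,0,0,0,0,0,0.3],
    [0,0,0,0,0,0,0.2],
    [0,0,0,0,0,0,0.1],
    [0,0,0,0,0,0,0],
    [0,0,0,0,0,0,0],
  ],
  force=40,
)

```text
t: 12.55
ee_pos: [0.5455, 0.1718, 0.0425]
eef_rot: [0.55, 0.445, -0.548, 0.446]
contact_force: [-0.6, -0.7, -1.6]
grip_width: 0.0407
```

Run:
```python
from h import *
plan([.5444,.1712,.041],np.radians(-11.6))
snap('side','s2')
b=cv2.imread('pics/s2.png')[150:250,180:280];cv2.imwrite('pics/s2c.png',cv2.convertScaleAbs(cv2.resize(b,None,fx=6,fy=6,interpolation=cv2.INTER_CUBIC),alpha=1.6))
```

```text
tcp [0.5455 0.1718 0.0425] t 12.55 F [-0.5687 -0.7282 -1.6343] grip 0.04073157251522546
x [ 0.0032  0.0003 -1.    ] y [ 0.9785 -0.2061  0.0031] z [-0.2061 -0.9785 -0.001 ] yawy -11.895462462483176 q [ 0.2847  0.6215  1.8441 -0.001   0.6729  0.493 ]
shift rows(25mm units) [ 0.0592 -0.0368  0.0334]
turn(5deg units) [-0.0591 -0.0112 -0.0355]
```

View pics/s2c.png

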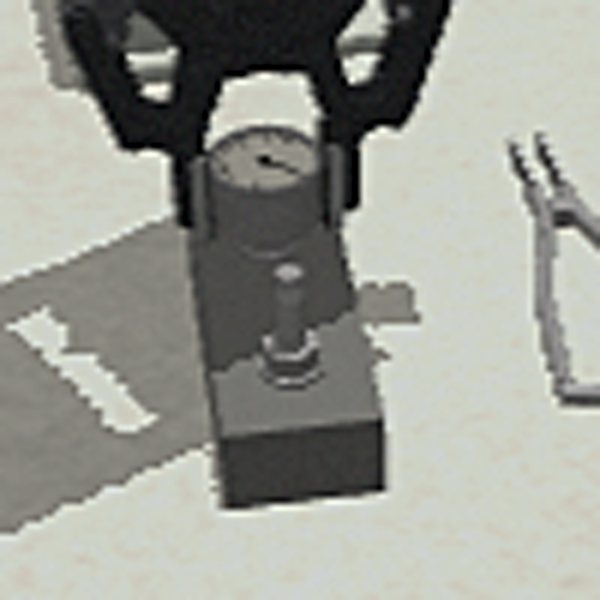

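Emit:
servo_tool(
  steps=[
    [-0.3,0,0,0,0,0,0],
    [-0.4,0,0,0,0,0,0],
    [-0.4,0,0,0,0,0,0],
    [-0.5,0,0,0,0,0,0],
    [-0.7,0,0,0,0,0,0],
    [-0.7,0,0,0,0,0,0],
    [-0.7,0,0,0,0,0,0],
    [-0.7,0,0,0,0,0,0],
    [-0.4,0,0,0,0,0,0],
    [0,0,0,0,0,0,0],
    [0,0,0,0,0,0,0],
  ],
)

```text
t: 13.7
ee_pos: [0.5458, 0.172, 0.1759]
eef_rot: [0.552, 0.444, -0.546, 0.447]
contact_force: [-0.3, 0.7, -1.6]
grip_width: 0.041
```

Run:
```python
from h import *
plan([.5244,-.0946,.16],np.radians(-11.6))
C=cal('wrist');p,d=snap('wrist','w6');snap('side','s3');np.savez('pics/C6.npz',R=C[1],t=C[2])
```

```text
tcp [0.5458 0.172  0.1759] t 13.7 F [-0.287   0.7005 -1.5582] grip 0.0410076304813996
x [ 0.0091  0.0021 -1.    ] y [ 0.9785 -0.206   0.0085] z [-0.206  -0.9785 -0.0039] yawy -11.891105072993875 q [ 0.2849  0.4133  1.7961 -0.0007  0.923   0.4928]
shift rows(25mm units) [ 0.6055  1.3557 10.6151]
turn(5deg units) [-0.058  -0.0443 -0.0976]
```

View pics/w6.png

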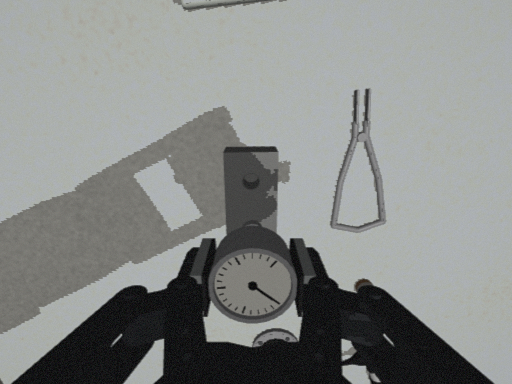

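View pics/s3.png

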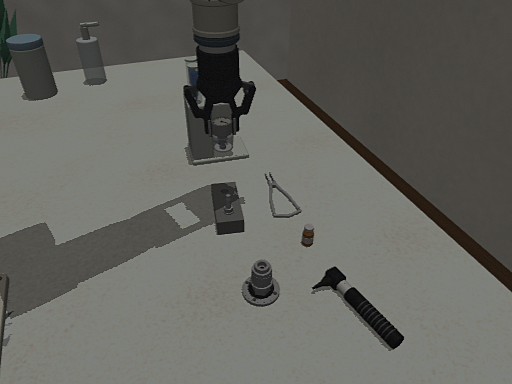

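The wrist view shows the gauge held, dial centre near (252,285), and its rack hole empty. The hose tail is still in place. Next I'll measure the gauge's offset and tilt in the hand.

```bash
cat > dial.py <<'E'
from h import *
def dial(p,d,C,s):
    M=Ro.from_quat(s['eef_rot']).as_matrix()
    v,u=np.mgrid[0:384,0:512];P=unp('wrist',u,v,d,C)
    T=(P-s['ee_pos'])@M
    g=cv2.cvtColor(p,cv2.COLOR_RGB2GRAY)
    m=(abs(u-252)<48)&(abs(v-285)<42)&(g>110)&(T[...,0]>-.05)&(T[...,0]<-.02)&(np.hypot(T[...,1],T[...,2])<.025)
    q=T[m]; q=q[abs(q[:,0]-np.median(q[:,0]))<.003]
    A=np.c_[q[:,1:],np.ones(len(q))]; co=np.linalg.lstsq(A,q[:,0],rcond=None)[0]
    print('dial n',len(q),'xmed',np.median(q[:,0]),'tilt slopes',co[:2],'circle yz',cv2.minEnclosingCircle(q[:,1:].astype(np.float32)))
E
python3 - <<'E'
from dial import *
p=cv2.imread('pics/w6.png')[:,:,::-1].copy();d=np.load('pics/w6.npy');dial(p,d,cal('wrist'),manip.sense())
E
```

```text
dial n 3324 xmed -0.02908143906012699 tilt slopes [ 0.0008 -0.0011] circle yz ((-0.0011526199523359537, 0.003665412776172161), 0.02065315656363964)
```

Emit:
servo_tool(
  steps=[
    [0,0.13,0.7,0,-0.04,-0.1,0],
    [0,0.13,1,0,0,0,0],
    [0,0.13,1,0,0,0,0],
    [0,0.13,1,0,0,0,0],
    [0,0.13,1,0,0,0,0],
    [0,0.13,1,0,0,0,0],
    [0,0.13,1,0,0,0,0],
    [0,0.13,1,0,0,0,0],
    [0,0.13,1,0,0,0,0],
    [0,0.13,1,0,0,0,0],
    [0,0.06,0.6,0,0,0,0],
    [0,0,0,0,0,0,0],
    [0,0,0,0,0,0,0],
  ],
)

```text
t: 15.1
ee_pos: [0.5182, -0.0961, 0.1624]
eef_rot: [-0.542, -0.452, 0.555, -0.44]
contact_force: [0.1, 0.2, -1.5]
grip_width: 0.041
```

Run:
```python
from h import *
plan([.5254,-.0938,.13],np.radians(-11.6))
```

```text
tcp [ 0.5182 -0.0961  0.1624] t 15.1 F [ 0.0887  0.2468 -1.5247] grip 0.04104594486559146
x [-0.024   0.001  -0.9997] y [ 0.9786 -0.2046 -0.0237] z [-0.2046 -0.9788  0.0039] yawy -11.808669964578248 q [-0.2037  0.386   1.8819 -0.005   0.8974  0.0055]
shift rows(25mm units) [ 1.2901  0.2945 -0.1543]
turn(5deg units) [-0.0412  0.0448  0.2713]
```

Emit:
servo_tool(
  steps=[
    [0.2,0.28,-0.15,0,0.04,0.26,0],
    [0,0,0,0,0,0,0],
    [0,0,0,0,0,0,0],
  ],
)

```text
t: 15.4
ee_pos: [0.5251, -0.0919, 0.156]
eef_rot: [-0.548, -0.447, 0.549, -0.445]
contact_force: [0.6, 0.4, -1.3]
grip_width: 0.0409
```

Run:
```python
from h import *
plan([.5254,-.0938,.13],np.radians(-11.6))
```

```text
tcp [ 0.5251 -0.0919  0.156 ] t 15.4 F [ 0.6185  0.4491 -1.2866] grip 0.040924895057102964
x [-0.0035  0.0007 -1.    ] y [ 0.9791 -0.2032 -0.0036] z [-0.2032 -0.9791  0.0001] yawy -11.724874715094243 q [-0.1955  0.3956  1.8857 -0.0001  0.8638  0.0092]
shift rows(25mm units) [1.039  0.0316 0.0728]
turn(5deg units) [-0.025   0.0008  0.0409]
```

Emit:
servo_tool(
  steps=[
    [0.5,0.03,0.07,0,0,0.04,0],
    [0.5,0,0,0,0,0,0],
    [0.5,0,0,0,0,0,0],
    [0,0,0,0,0,0,0],
    [0,0,0,0,0,0,0],
  ],
)

```text
t: 15.9
ee_pos: [0.5245, -0.0926, 0.1143]
eef_rot: [-0.547, -0.448, 0.549, -0.446]
contact_force: [0.7, -0.2, -1.6]
grip_width: 0.0408
```

Run:
```python
from dial import *
plan([.5254,-.0938,.1045],np.radians(-11.6))
s=manip.sense();C=cal('wrist');p,d=snap('wrist','w7');dial(p,d,C,s);snap('side','s4')
b=cv2.imread('pics/s4.png')[210:310,210:310];cv2.imwrite('pics/s4c.png',cv2.convertScaleAbs(cv2.resize(b,None,fx=6,fy=6,interpolation=cv2.INTER_CUBIC),alpha=1.8))
```

```text
tcp [ 0.5245 -0.0926  0.1143] t 15.9 F [ 0.7062 -0.1504 -1.6321] grip 0.04077862139171366
x [-0.0027  0.0004 -1.    ] y [ 0.9795 -0.2014 -0.0027] z [-0.2014 -0.9795  0.0002] yawy -11.620997382655714 q [-0.1971  0.4609  1.9083 -0.0002  0.775   0.0059]
shift rows(25mm units) [0.393  0.0444 0.0384]
turn(5deg units) [-0.0042  0.0019  0.0307]
dial n 3443 xmed -0.02909326296355935 tilt slopes [ 0.0013 -0.0033] circle yz ((-0.0014348513213917613, 0.0032953284680843353), 0.021067844703793526)
```

View pics/s4c.png

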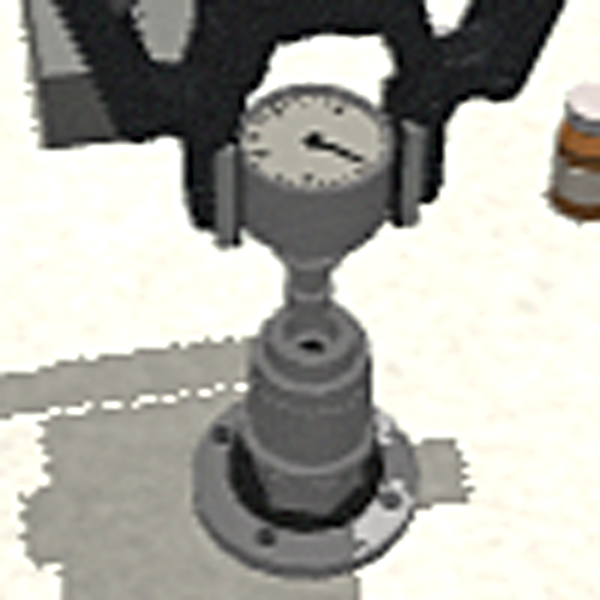

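View pics/w7.png

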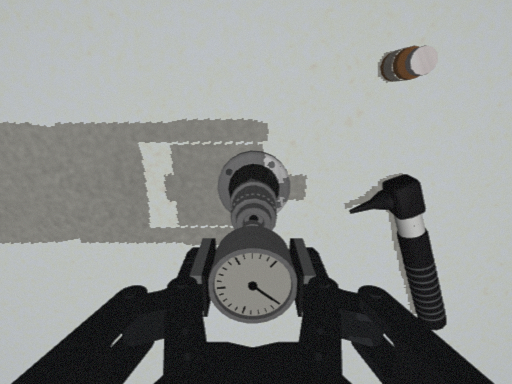

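Emit:
servo_tool(
  steps=[
    [0.1,0.045,0.04,0,0,0.02,0],
    [0.1,0,0,0,0,0,0],
    [0,0,0,0,0,0,0],
  ],
)

```text
t: 16.3
ee_pos: [0.5265, -0.0943, 0.1104]
eef_rot: [0.548, 0.446, -0.548, 0.447]
contact_force: [0.0, 0.3, -1.3]
grip_width: 0.0407
```

Run:
```python
from dial import *
plan([.5254,-.0938,.1045],np.radians(-11.6))
snap('side','s5')
b=cv2.imread('pics/s5.png')[210:310,210:310];cv2.imwrite('pics/s5c.png',cv2.convertScaleAbs(cv2.resize(b,None,fx=6,fy=6,interpolation=cv2.INTER_CUBIC),alpha=1.8))
```

```text
tcp [ 0.5265 -0.0943  0.1104] t 16.3 F [ 0.0452  0.3387 -1.2869] grip 0.040728536851359784
x [ 0.0019 -0.0006 -1.    ] y [ 0.9795 -0.2016  0.002 ] z [-0.2016 -0.9795  0.0002] yawy -11.631821220169611 q [-0.1993  0.4683  1.9083 -0.0003  0.763   0.0039]
shift rows(25mm units) [ 0.2362 -0.0455 -0.0092]
turn(5deg units) [-0.0064  0.002  -0.0231]
```

View pics/s5c.png

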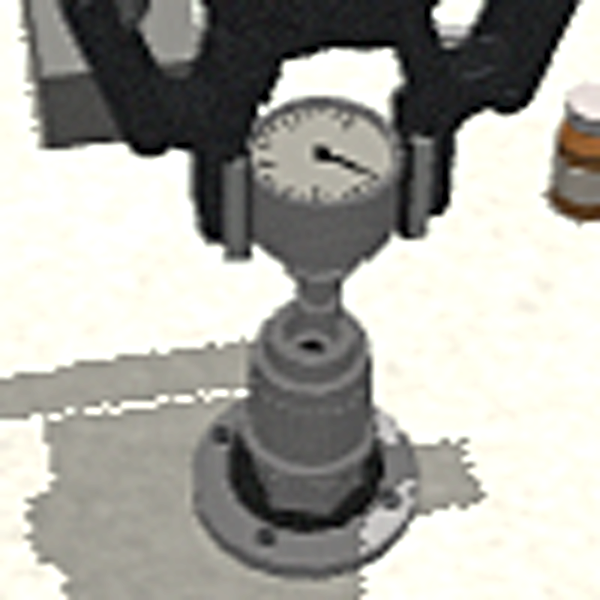

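Emit:
servo_tool(
  steps=[
    [0,-0.035,0,0,0,-0.02,0],
    [0,0,0,0,0,0,0],
    [0,0,0,0,0,0,0],
  ],
)

```text
t: 16.65
ee_pos: [0.5258, -0.0942, 0.1109]
eef_rot: [0.548, 0.446, -0.548, 0.447]
contact_force: [0.4, -0.3, -1.4]
grip_width: 0.0411
```

Run:
```python
from dial import *
plan([.5254,-.0938,.1045],np.radians(-11.6))
snap('side','s6')
b=cv2.imread('pics/s6.png')[230:290,230:290];cv2.imwrite('pics/s6c.png',cv2.convertScaleAbs(cv2.resize(b,None,fx=10,fy=10,interpolation=cv2.INTER_CUBIC),alpha=1.8))
```

```text
tcp [ 0.5258 -0.0942  0.1109] t 16.65 F [ 0.4133 -0.3224 -1.4046] grip 0.04114403789065613
x [ 0.001  -0.0004 -1.    ] y [ 0.9795 -0.2017  0.001 ] z [-0.2017 -0.9795  0.0002] yawy -11.635155253614116 q [-0.1994  0.4671  1.9087 -0.0003  0.7648  0.0039]
shift rows(25mm units) [ 0.2579 -0.0208 -0.0111]
turn(5deg units) [-0.007   0.0022 -0.0119]
```

View pics/s6c.png

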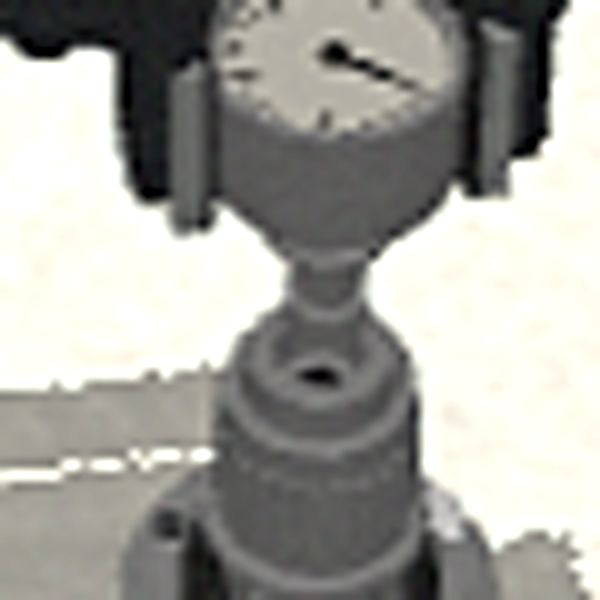

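Emit:
servo_tool(
  steps=[
    [0.05,-0.035,-0.01,0,0,-0.01,0],
    [0.05,0,0,0,0,0,0],
    [0.05,0,0,0,0,0,0],
    [0,0,0,0,0,0,0],
  ],
)

```text
t: 17.1
ee_pos: [0.525, -0.0937, 0.1069]
eef_rot: [-0.548, -0.447, 0.548, -0.447]
contact_force: [0.6, -0.2, -1.9]
grip_width: 0.0406
```

Run:
```python
from dial import *
plan([.5250,-.0938,.1045],np.radians(-11.6))
```

```text
tcp [ 0.525  -0.0937  0.1069] t 17.1 F [ 0.5929 -0.166  -1.8919] grip 0.04055641067874657
x [ 0.0001 -0.0002 -1.    ] y [ 0.9795 -0.2016  0.0001] z [-0.2016 -0.9795  0.0002] yawy -11.630680228340081 q [-0.1988  0.473   1.9119 -0.0003  0.7566  0.0044]
shift rows(25mm units) [0.0963 0.0031 0.0054]
turn(5deg units) [-0.0061  0.0021 -0.0014]
```

Emit:
servo_tool(
  steps=[
    [0.05,0,0,0,0,0,0],
    [0.05,0,0,0,0,0,0],
    [0.05,0,0,0,0,0,0],
  ],
)

```text
t: 17.4
ee_pos: [0.5251, -0.0937, 0.1029]
eef_rot: [0.548, 0.447, -0.548, 0.447]
contact_force: [0.5, -0.4, -2.2]
grip_width: 0.0414
```

Emit:
servo_tool(
  steps=[
    [0.05,0,0,0,0,0,0],
    [0.04,0,0,0,0,0,0],
    [0,0,0,0,0,0,0],
  ],
)

```text
t: 17.7
ee_pos: [0.5249, -0.0937, 0.1002]
eef_rot: [-0.548, -0.447, 0.548, -0.447]
contact_force: [0.1, 0.2, -0.9]
grip_width: 0.0408
```

Emit:
servo_tool(
  steps=[
    [0.05,0,0,0,0,0,0],
    [0.05,0,0,0,0,0,0],
    [0,0,0,0,0,0,0],
  ],
)

```text
t: 18.0
ee_pos: [0.5249, -0.0937, 0.0975]
eef_rot: [-0.548, -0.447, 0.548, -0.447]
contact_force: [-0.7, -0.4, -1.9]
grip_width: 0.041
```

Run:
```python
from dial import *
plan([.5250,-.0938,.085],np.radians(-11.6))
snap('side','s7')
b=cv2.imread('pics/s7.png')[230:290,230:290];cv2.imwrite('pics/s7c.png',cv2.convertScaleAbs(cv2.resize(b,None,fx=10,fy=10,interpolation=cv2.INTER_CUBIC),alpha=1.8))
```

```text
tcp [ 0.5249 -0.0937  0.0975] t 18.0 F [-0.6784 -0.4478 -1.9032] grip 0.04096498441746919
x [-0.0001 -0.0001 -1.    ] y [ 0.9795 -0.2016 -0.0001] z [-0.2016 -0.9795  0.0002] yawy -11.63098919367837 q [-0.1988  0.4889  1.9153 -0.0002  0.7375  0.0044]
shift rows(25mm units) [0.4997 0.0036 0.0052]
turn(5deg units) [-0.0062  0.0018  0.001 ]
```

View pics/s7c.png

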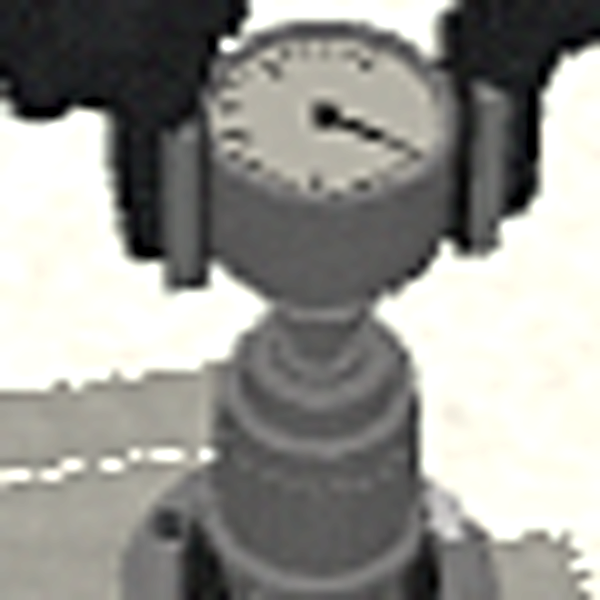

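The plug has entered the bore, and the sleeve is still back. I'll keep pressing in gently.

Emit:
servo_tool(
  steps=[
    [0.05,0,0,0,0,0,0],
    [0.05,0,0,0,0,0,0],
    [0.05,0,0,0,0,0,0],
    [0.05,0,0,0,0,0,0],
  ],
)

```text
t: 18.45
ee_pos: [0.5252, -0.0937, 0.0931]
eef_rot: [0.548, 0.447, -0.548, 0.447]
contact_force: [-2.0, 0.4, 4.0]
grip_width: 0.0407
```

Emit:
servo_tool(
  steps=[
    [0.05,0,0,0,0,0,0],
    [0.05,0,0,0,0,0,0],
  ],
)

```text
t: 18.65
ee_pos: [0.5252, -0.0937, 0.0909]
eef_rot: [0.548, 0.447, -0.548, 0.447]
contact_force: [-1.9, -0.4, 5.2]
grip_width: 0.041
```

Emit:
servo_tool(
  steps=[
    [0.06,0,0,0,0,0,0],
    [0.06,0,0,0,0,0,0],
  ],
)

```text
t: 18.85
ee_pos: [0.5252, -0.0938, 0.0881]
eef_rot: [0.548, 0.447, -0.548, 0.447]
contact_force: [-2.0, -0.2, 5.8]
grip_width: 0.0413
```

Emit:
servo_tool(
  steps=[
    [0.07,0,0,0,0,0,0],
    [0.07,0,0,0,0,0,0],
  ],
)

```text
t: 19.05
ee_pos: [0.5252, -0.0938, 0.0848]
eef_rot: [0.548, 0.446, -0.548, 0.447]
contact_force: [-2.0, 0.1, 5.9]
grip_width: 0.0413
```

Emit:
servo_tool(
  steps=[
    [0.08,0,0,0,0,0,0],
    [0.08,0,0,0,0,0,0],
  ],
)

```text
t: 19.25
ee_pos: [0.5256, -0.0938, 0.0821]
eef_rot: [0.548, 0.446, -0.548, 0.447]
contact_force: [-8.8, 1.5, 37.2]
grip_width: 0.041
```

Run:
```python
from dial import *
plan([.5250,-.0938,.084],np.radians(-11.6))
snap('side','s8')
b=cv2.imread('pics/s8.png')[230:290,230:290];cv2.imwrite('pics/s8c.png',cv2.convertScaleAbs(cv2.resize(b,None,fx=10,fy=10,interpolation=cv2.INTER_CUBIC),alpha=1.8))
```

```text
tcp [ 0.5256 -0.0938  0.0821] t 19.25 F [-8.8222  1.4616 37.2044] grip 0.041034040933385994
x [ 0.0012 -0.0005 -1.    ] y [ 0.9795 -0.2017  0.0013] z [-0.2017 -0.9795  0.0002] yawy -11.634131637049569 q [-0.1988  0.5155  1.9198 -0.0003  0.705   0.0045]
shift rows(25mm units) [-0.0752 -0.0216  0.0038]
turn(5deg units) [-0.0068  0.0023 -0.0147]
```

View pics/s8c.png

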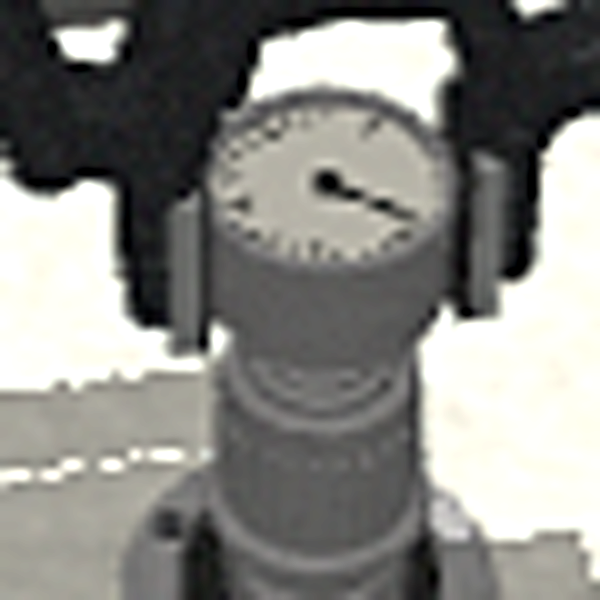

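The force jumped to 37 N, so the shoulder is on the nose. I'm backing off at once.

Emit:
servo_tool(
  steps=[
    [-0.05,0,0,0,0,0,0],
  ],
)

```text
t: 19.4
ee_pos: [0.5257, -0.0938, 0.084]
eef_rot: [0.548, 0.446, -0.548, 0.447]
contact_force: [-1.4, -0.3, 3.8]
grip_width: 0.041
```

Run:
```python
from dial import *
plan([.5250,-.0938,.084],np.radians(-11.6))
snap('side','s9');snap('wrist','w9')
a=cv2.imread('pics/s7.png')[250:300,230:290];b=cv2.imread('pics/s9.png')[250:300,230:290];c=cv2.imread('pics/side0.png')[250:300,230:290]
cv2.imwrite('pics/s9c.png',cv2.convertScaleAbs(cv2.resize(np.hstack([c,a,b]),None,fx=4.4,fy=4.4,interpolation=cv2.INTER_CUBIC),alpha=1.8))
```

```text
tcp [ 0.5257 -0.0938  0.084 ] t 19.4 F [-1.4465 -0.28    3.8087] grip 0.041002081829285913
x [ 0.0018 -0.0005 -1.    ] y [ 0.9795 -0.2017  0.0018] z [-0.2017 -0.9795  0.0001] yawy -11.634757313412146 q [-0.1988  0.5123  1.9192 -0.0002  0.7083  0.0044]
shift rows(25mm units) [-0.0003 -0.029   0.006 ]
turn(5deg units) [-0.007   0.0014 -0.0209]
```

View pics/s9c.png

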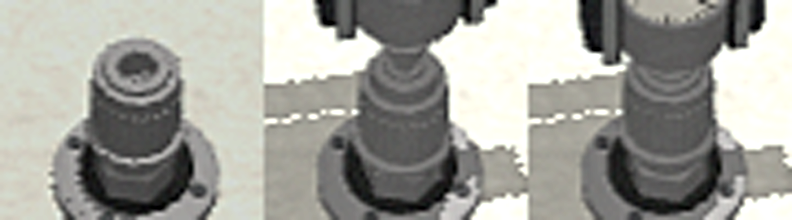

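Run:
```python
from dial import *
a=cv2.imread('pics/s7.png')[255:300,240:285];b=cv2.imread('pics/s9.png')[255:300,240:285];c=cv2.imread('pics/side0.png')[255:300,240:285]
cv2.imwrite('pics/s10c.png',cv2.convertScaleAbs(cv2.resize(np.hstack([c,a,b]),None,fx=5.9,fy=11,interpolation=cv2.INTER_CUBIC),alpha=1.8))
for n in('side0','s7','s8','s9'):
  g=cv2.imread(f'pics/{n}.png',0); print(n,g[262:296,256:266].mean(1).round().astype(int))
```

```text
side0 [61 50 42 40 49 73 82 85 63 54 94 59 37 40 48 43 40 41 41 40 40 40 37 52
 97 47 37 44 52 40 40 40 42 28]
s7 [50 53 55 57 61 58 62 65 56 49 50 57 70 56 48 52 54 50 50 50 50 50 49 50
 50 62 71 51 53 51 49 51 51 28]
s8 [51 51 50 50 52 62 58 63 59 59 69 52 50 51 54 50 51 51 50 50 50 50 50 63
 69 50 48 59 62 50 50 51 50 28]
s9 [51 51 50 50 60 62 58 64 59 60 69 51 50 51 53 50 50 50 50 50 50 50 50 64
 68 50 48 60 62 50 50 51 51 28]
```

View pics/s10c.png

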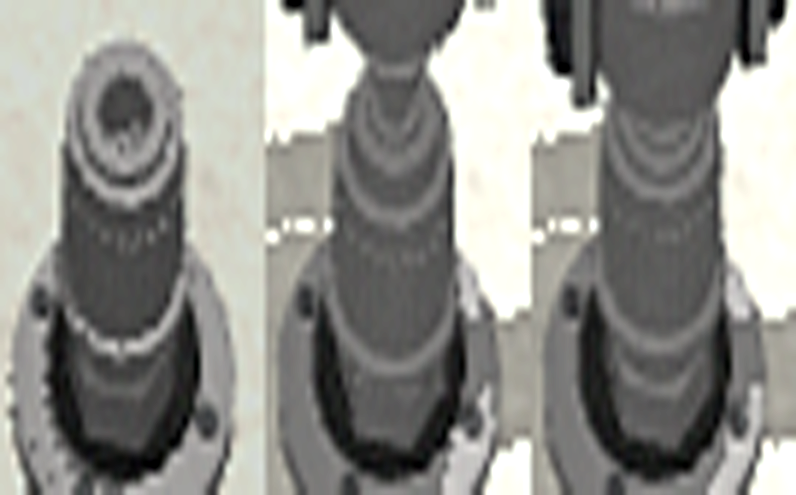

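View pics/w9.png

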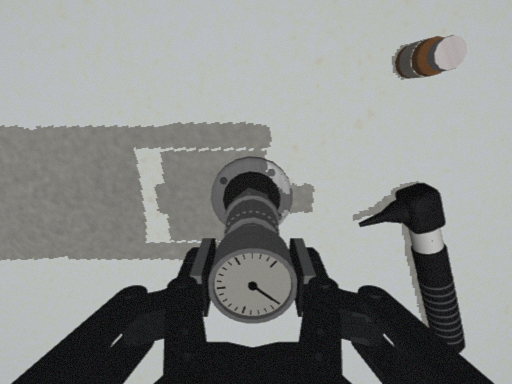

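The sleeve's top and flange edges are back on the start rows (272 and 286), against 274 and 288 when it was back. It's locked, so I'll let go and rise.

Emit:
servo_tool(
  steps=[
    [0,0,0,0,0,0,0.55],
    [0,0,0,0,0,0,0.7],
    [0,0,0,0,0,0,1],
    [0,0,0,0,0,0,1],
    [0,0,0,0,0,0,1],
    [0,0,0,0,0,0,1],
  ],
)

```text
t: 20.1
ee_pos: [0.5263, -0.0939, 0.0831]
eef_rot: [0.549, 0.446, -0.547, 0.448]
contact_force: [0.1, 0.4, 0.4]
grip_width: 0.0851
```

Emit:
servo_tool(
  steps=[
    [-0.3,0,0,0,0,0,1],
    [-0.6,0,0,0,0,0,1],
    [-1,0,0,0,0,0,1],
    [-1,0,0,0,0,0,1],
    [-1,0,0,0,0,0,1],
    [-0.5,0,0,0,0,0,1],
    [0,0,0,0,0,0,1],
    [0,0,0,0,0,0,1],
  ],
)

```text
t: 20.9
ee_pos: [0.5253, -0.0937, 0.1986]
eef_rot: [0.549, 0.446, -0.548, 0.447]
contact_force: [0.4, 0.4, -0.3]
grip_width: 0.0855
```

Run:
```python
from dial import *
plan([.5250,-.0938,.084],np.radians(-11.6))
C=cal('wrist');p,d=snap('wrist','w11');snap('side','s11')
v,u=np.mgrid[0:384,0:512];P=unp('wrist',u,v,d,C).reshape(-1,3)
m=(P[:,2]>.106)&(P[:,2]<.13)&(np.hypot(P[:,1]+.094,P[:,0]-.525)<.03);q=P[m]
A=np.c_[q[:,:2],np.ones(len(q))];print(len(q),q.mean(0),np.median(q[:,2]),cv2.minEnclosingCircle(q[:,:2].astype(np.float32)))
q=q[abs(q[:,2]-np.median(q[:,2]))<.003];A=np.c_[q[:,:2]-q[:,:2].mean(0),np.ones(len(q))];print(np.linalg.lstsq(A,q[:,2],rcond=None)[0])
g=cv2.imread('pics/s11.png',0); print(g[262:296,256:266].mean(1).round().astype(int))
b=cv2.imread('pics/s11.png')[220:300,200:320];cv2.imwrite('pics/s11c.png',cv2.convertScaleAbs(cv2.resize(b,None,fx=6,fy=6,interpolation=cv2.INTER_CUBIC),alpha=1.6))
```

```text
tcp [ 0.5253 -0.0937  0.1986] t 20.9 F [ 0.3522  0.4258 -0.3476] grip 0.08548739785646951
x [ 0.0019 -0.0005 -1.    ] y [ 0.9795 -0.2016  0.002 ] z [-0.2016 -0.9795  0.0001] yawy -11.63295581557852 q [-0.1987  0.3321  1.8596 -0.0001  0.9478  0.0044]
shift rows(25mm units) [ 4.5835 -0.0209  0.0072]
turn(5deg units) [-0.0066  0.0012 -0.023 ]
1901 [ 0.5254 -0.0938  0.114 ] 0.11383350126545558 ((0.5253735780715942, -0.09466259926557541), 0.021385475993156433)
[-0.0024 -0.0049  0.114 ]
[49 48 48 50 60 57 58 62 56 57 66 49 48 49 52 48 48 49 49 48 48 48 48 62
 65 48 46 57 59 48 47 50 49 26]
```

View pics/s11c.png

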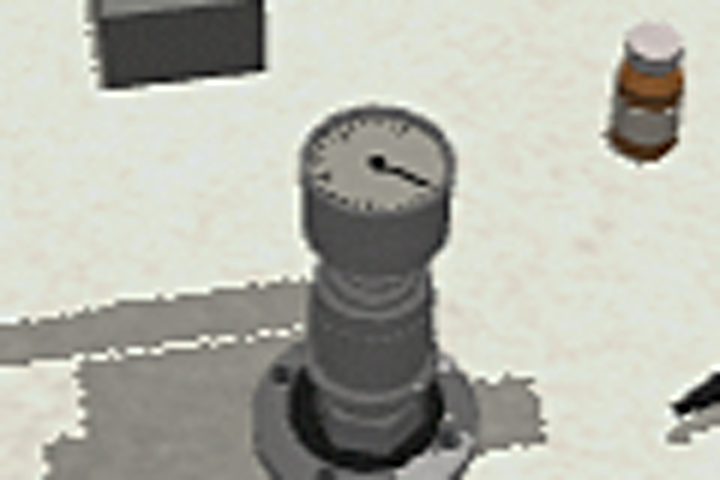

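View pics/s11.png

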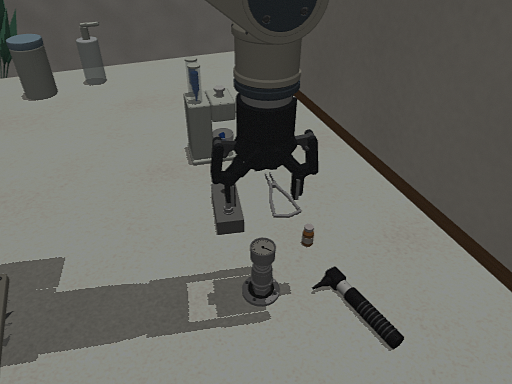

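The gauge stands upright with the sleeve forward. Dial top reads 0.114 m, which puts the tip at about 0.052–0.054 m. The other objects look undisturbed, so I'm handing in.

Run:
```python
from h import *
print(sign_off())
```

```text
the job is handed in; nothing more can be done
None
```

The gauge is fitted and locked in the outlet, and I handed the job in at about 21 s; no verdict was reported. I drew the sleeve back until it held by itself, lifted the gauge from the rack, eased its plug into the bore and pressed it home. Then I let go and moved clear.

**Last checks:**
- **Sleeve:** it is forward, with its edges in the side view back on their start rows.
- **Gauge:** it stands within about 0.3° of upright. The dial-top height of 0.114 m puts the tip about 20–22 mm below the nose face.
- **Fingers:** they are about 80 mm above the gauge with no contact.
- **Other objects:** the hose tail, vial, otoscope and speculum look unmoved in the pictures, but I did not measure them again.

**What did not go cleanly:**
- **High force:** the last press was harder than intended. The wrist showed about 38 N in all (37 N downward) as the shoulder met the nose, close to the 40 N limit, and I backed off on the next move. Contact between gauge and outlet is not measured directly, so a brief higher peak can't be ruled out.
- **Camera disagreement:** the wrist camera's depth read 1–2 mm off the known heights. I checked the alignment in the side view before inserting.

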